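# Fetch a workpiece rack out of a deep rinse tank with the hook rod

## Robot

A 6-joint arm with a two-finger parallel gripper is mounted at the origin on a cart in front of the work surface, level with it; the furniture and walls round the work are solid. World frame = base frame: x ahead of the robot, y to its left, z up, the work surface at z = 0. Lengths are in m, angles in rad, forces in N, time in s.
With the tool pointing down it reaches from about 0.325 to 0.775 m from the base axis. Payload 5.5 kg.
Tool frame: the origin (TCP) lies on the mounting face of the last link; the fingertips stand 182 mm ahead of it and the grasp point (between the pads) lies 163 mm ahead of it; z points along the fingers, y is the line along which they close (so a half turn about z gives the same grasp; the last joint's range is limited). The gripper opens to 88 mm and grips with 3 to 60 N. Pads are 20 mm wide; open, the fingers measure 115 mm over their backs; the gripper's body (75 mm by 178 mm) begins 61 mm behind the grasp point.
Start: joints at [1.068, 0.091, 1.231, -0, 1.82, -0.057], TCP at [0.259, 0.541, 0.405] pointing down, gripper open.
Joint ranges: [-2.87, 2.87], [-0.86, 2.18], [0.17, 2.46], [-1.51, 4.65], [0.06, 2.69], [-2.65, 2.65]. Speed limits (rad/s): [2.57, 2.57, 3.01, 3.14, 3.14, 3.14].

## Interface

Orientations are given as [roll, pitch, yaw] about the fixed x, y, z axes, in that order (R = Rz(yaw) Ry(pitch) Rx(roll)).
In Python, from bench import env, eyes gives the robot as it stands. The module is installed in compiled form; this text tells all that it offers.
- The arm moves only by the shell command python3 -m creep 'ROWS' [FORCE]. ROWS is JSON, one flat list of numbers, 5 for each row, row after row: the shift along the tool's x, y, z in m, then the turn about the tool's z in degrees, then the finger opening in m, from 0 to 0.0878. A call has 1 to 5 rows; each row shifts and turns the commanded pose from where the row before left it, along the tool's axes as they then stand; what a row does not reach is not made up. A row lasts 1/12 s, in which the tool goes at most 41.7 mm and 7.16 degrees, less where a joint would pass 70% of its speed; a pose out of reach is approached as far as the arm can. A call is refused whole if a number of a shift passes 0.0417 or a number of a turn 7.16, either way. A call with a gripper value outside its range is refused whole. The fingers move at their own pace and stop on an object; FORCE is the grip in N (left out, the last holds). Time passes only in rows, so rows that do not move let the fingers close. It gives the time, the measured TCP pose, the force, the opening and the grip force at its end, in the units of the state.
- env.observe(): the state, without advancing time (a new reading comes with each control period).
- eyes.read_camera(name): name is "scene" or "top" or "wrist"; returns a dict with "image" (400x640x3 uint8, red, green, blue), "fx", "fy", "cx", "cy" (pixels), "position" and "orientation" of the camera in the world; the wrist camera has in their place "T_tool_cam" (4x4, takes a point from camera to tool coordinates, whose origin is the TCP and whose axes are the flange's). Camera axes: x right, y down, z forward; pixel columns grow to the right and rows downward; lengths in m; the calibration is good to about 2 mm. A picture is of the moment at which its call begins: read the wrist's pose just before it. There is no depth.
- env.finish_job(): hands the job in; it is judged then, once.
The state is a dict: "t": time; "joint_positions": joint angles; "joint_vel": joint speeds; "tau": joint torques, N m; "position": TCP position; "orientation": TCP orientation; "force": force on the tool from outside, world axes, zero at the start; "torque": the same for the moment, N m; "grip_width": finger opening in m; "grip_force": force on a finger pad.
Only numpy, scipy, OpenCV 4.12 (cv2) and the standard library are available. Lean on these libraries where they do the work, as an engineer would, in place of code of your own. Each camera call takes 0.05 s, during which the arm holds its last target. There are 200 camera calls.

## Task

Take the hook rod out of its holder and use it to fetch the small rack that hangs deep inside the narrow rinse tank: feel for the lifting eye of the block on the rack without shoving it hard, hook it and lift the rack out. Set the rack down gently, standing flat in the drip tray, unhook it and hang the rod back upright in its holder. Do not touch the rack with the gripper, do not force the hook against rack or tank (stay well under 15 N), and leave the other things where they are.

Things in the scene. Friction and masses are not known exactly. Their poses are not given: they have to be found in the camera images.
- hook_rod: Hook rod, 0.18 kg, hanging upright in the holder. Origin: centre of the underside of its steel guard plate (60 x 48 x 5 mm in x, y, z), z up. Above the plate a black plastic handle, 16 mm thick in x, 24 mm wide in y, from z = 5 to 52 mm: grip it from above across the 16 mm. Below the plate hangs a flat steel strip bent to a J, down to z = -80 mm.
- hook_mouth (a point): Top of the hook's foot, centred under the handle, 75 mm below the rod's origin, axes as the rod's. Strip 14 mm wide in y. From here: foot 5 mm thick, x = -8.5 to 8.5 mm; shank x = -8.5 to -4.5, up to the guard plate; upturned lip x = 4.5 to 8.5, 8 mm high. The mouth is 9 mm wide; the hook threads into an eye by moving along +x.
- holder: Grey plastic holder fixed to the bench, 52 x 44 mm, 90 mm high (low feet to 94 mm in x), with an upright well 36 (x) x 28 (y) mm open at the top. Origin: centre of its underside, z up. The rod hangs in it with the guard plate flat on the rim: rod origin 90 mm above the holder's, x axes alike.
- tank: Deep narrow steel rinse tank fixed to the bench, empty, open at the top. Origin: centre of its underside; x the long axis, z up. Inside 160 (x) x 64 (y) mm, over all 180 x 84, rim 125 mm high. A ledge on each end wall, 8 mm deep, top at z = 57 mm, carries the rack's ears: the rack hangs with its origin at z = 19 mm, with 2 mm end play each way.
- tank_mouth (a point): Centre of the tank's open mouth, at rim height, axes as the tank's.
- rack: Aluminium rack hanging in the tank, about 0.6 kg with its block (0.5 to 0.75). Origin: centre of its underside, x along its length, z up. End plates at x = +-68 mm (4 thick, 40 wide, 42 high) with ears out to +-78 mm (underside z = 38), joined by two rods. A dark steel block, 34 x 38 mm, z = 10 to 36 mm, is clamped on the rods and carries the lifting eye. Symmetrical.
- eye_middle (a point): Fixed point of the rack, 68 mm above its origin: middle of the span where the eye can be. The eye sits up to 28 mm either way along x; where is NOT reported: feel or look. Upside-down U of 6 mm round bar in the y-z plane: 28 mm clear between legs, top bar 0 to 6 mm above this point, 32 mm clear below it. Sliding block and eye takes 40 N. Lifted by it the rack tilts up to 12 degrees.
- tray: Grey plastic drip tray fixed to the bench, 190 (x) x 110 (y) mm, rim 10 mm high, walls 4 mm. Origin: centre of its underside.
- tray_floor (a point): Centre of the tray's inner floor, 4 mm above the bench, axes as the tray's. The rack stands flat on its two end plates there.
- tape: Bystander: roll of black tape, 67 mm across, 19 mm high, origin at the centre of its underside.
- contactor: Bystander: contactor, 78 x 45 x 78 mm, origin at the centre of its underside.
- driver: Bystander: screwdriver with yellow handle, 209 mm long, lying on the bench between robot and tank, origin at its middle.
There are look-alikes about, which are no part of the job. What is shaped like the hook_rod but yellow is not meant.

How it is judged:
On the way, in this order (a step that is already met when the one before it is completed fails the run):
1. the rack hangs on the hook, lifted clear of the tank (z of rack in the frame of tank above 0.14 m and contact force between hook_rod and rack above 1 N), for 0.2 s.
2. the rack stands flat in the tray, free of the hook (z of rack in the frame of tray_floor below 0.004 m and horizontal distance between rack and tray_floor below 0.06 m and angle between rack's own z axis and vertical below 0.06 rad and contact force between hook_rod and rack below 0.1 N and linear speed of rack below 0.02 m/s and contact force between rack and tray above 1 N), for 0.2 s.
At the end, for the whole second after the job is handed in: The rack stands at rest flat in the tray (origin within 4 mm of the floor's height and 60 mm of its centre, tilt under 0.06 rad), not touched by the hook, and the rod hangs at rest and upright in its holder (origin within 14 mm of the axis and 4 mm of the seated height, tilt under 0.08 rad) (z of rack in the frame of tray_floor below 0.004 m and horizontal distance between rack and tray_floor below 0.06 m and angle between rack's own z axis and vertical below 0.06 rad and contact force between hook_rod and rack below 0.1 N and linear speed of each of rack, hook_rod below 0.02 m/s and horizontal distance between hook_rod and holder below 0.014 m and z of hook_rod in the frame of holder between 0.086 and 0.094 m and angle between hook_rod's own z axis and vertical below 0.08 rad).
It fails at once if the hook rod presses on the rack or its block with more than 15 N (contact force between hook_rod and rack above 15 N).
It fails at once if the hook rod presses on the tank with more than 15 N (contact force between hook_rod and tank above 15 N).
It fails at once if the rack hits the tray with more than 40 N (set down hard or dropped) (contact force between rack and tray above 40 N).
It fails at once if the gripper touches the rack (contact force between the fingers and rack above 1 N).
It fails at once if the roll of tape, the contactor or the screwdriver beside the work is pushed more than 2 cm (distance of any of tape, contactor, driver from where it was at the start of the episode above 0.02 m).
It also fails if it takes over 67 s, if anything falls off the work surface, if the arm or the gripper's body presses on something with over 40 N, if the wrist force passes 120 N, or if a joint passes its speed limit or range.

## Working session

There is one attempt and no reset: what is moved stays moved. The work goes in short steps, Python scripts to look and compute and a shell command to move; the robot and the scene stay as the last step left them, time stands still between calls to the robot, and variables do not carry over. Pictures are saved under pics/ and viewed, at most 10 in all, crops included, and the job is handed in when it is done.

```bash
mkdir -p pics; cat > h.py <<'E'
import numpy as np,cv2
from scipy.spatial.transform import Rotation as R
from bench import env,eyes
def rot(o):
    o=np.array(o,float)
    return o if o.shape==(3,3) else (R.from_euler('xyz',o).as_matrix() if o.size==3 else R.from_quat(o).as_matrix())
def cam(n):
    s=env.observe(); c=eyes.read_camera(n)
    if 'T_tool_cam' in c:
        T=np.eye(4);T[:3,:3]=rot(s['orientation']);T[:3,3]=s['position'];T=T@np.array(c['T_tool_cam'])
        c['P'],c['R']=T[:3,3],T[:3,:3]
    else: c['P'],c['R']=np.array(c['position']),rot(c['orientation'])
    return c
def ray(c,u,v,z):
    d=c['R']@np.array([(u-c['cx'])/c['fx'],(v-c['cy'])/c['fy'],1]); return c['P']+d*(z-c['P'][2])/d[2]
def proj(c,p):
    q=c['R'].T@(np.array(p)-c['P']); return [c['cx']+c['fx']*q[0]/q[2],c['cy']+c['fy']*q[1]/q[2]]
def save(c,n): cv2.imwrite('pics/'+n,c['image'][:,:,::-1])
E
python3 - <<'E'
from h import *
import pickle
print(env.observe())
for n in ('top','scene','wrist'):
    c=cam(n);save(c,n+'0.png');print(n,c['P'],c['R'].round(3).tolist(),c['fx'],c['cx'],c['cy']); pickle.dump(c,open(n+'.pkl','wb'))
E
```

```text
{'t': 0.0, 'joint_positions': array([ 1.06834431e+00,  9.18823058e-02,  1.23186804e+00, -2.80853173e-05,
        1.81975487e+00, -5.66922939e-02]), 'joint_vel': array([-0.00059269, -0.00124754, -0.00018579, -0.0010556 , -0.00044042,
        0.00082714]), 'tau': array([-1.41248078e-03, -4.46441960e+01, -4.06454337e+01,  6.97143981e-02,
        2.92193948e-02, -1.29104556e-04]), 'position': array([0.25872154, 0.54143097, 0.40350256]), 'orientation': array([-3.13968162e+00, -8.11804637e-05,  2.69582596e+00]), 'force': array([ 0.37705706, -0.66699802, -0.24645529]), 'torque': array([ 0.00933323, -0.02065554, -0.08536861]), 'grip_force': 0.0, 'grip_width': 0.08794744512894019}
top [ 0.47362009 -0.01079825  0.96179018] [[0.015, -0.996, 0.089], [-1.0, -0.013, 0.028], [-0.027, -0.089, -0.996]] 377.7846659020311 318.753448372771 207.37951600505812
scene [-0.163745   -0.61123185  1.08666539] [[0.639, -0.559, 0.528], [-0.769, -0.462, 0.442], [-0.003, -0.689, -0.725]] 480.463808974316 325.61267811608013 199.14650080467035
wrist [0.18878995 0.57419826 0.38380626] [[0.431, 0.864, 0.258], [0.902, -0.413, -0.125], [-0.002, 0.287, -0.958]] 354.014035217801 314.9347209244799 202.8862236305084
```

View pics/top0.png

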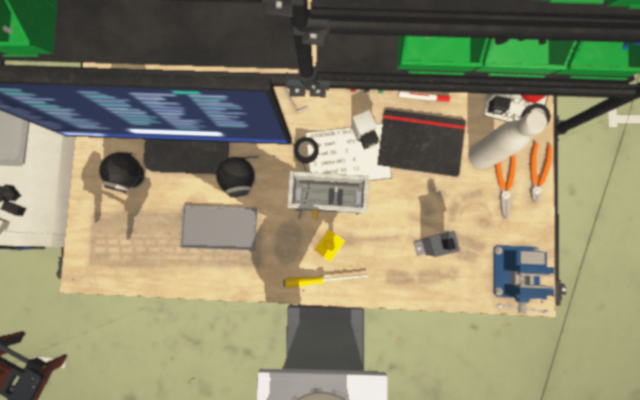

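View pics/scene0.png

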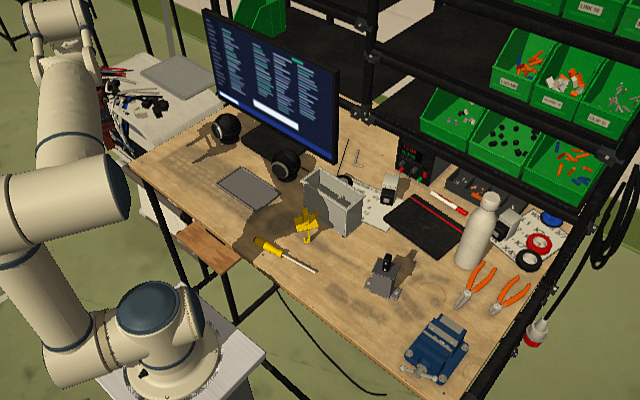

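The top view shows the holder with the black-handled rod at (440,243). A yellow look-alike lies at (330,245), the tank is at (328,192) and the tray at (218,227). The bystanders are tape (306,150), contactor (365,130) and driver (325,280). In the scene view the black rod stands upright in the grey holder at (385,270), with the yellow one at (307,225).

Candidates for hook_rod: black at top (440,243) and yellow at (330,245). I choose the black one and check it in a close crop.

```bash
python3 - <<'E'
from h import *
import pickle
t=pickle.load(open('top.pkl','rb'));s=pickle.load(open('scene.pkl','rb'))
f=lambda c,x,y,w,h,k:cv2.resize(c['image'][y:y+h,x:x+w,::-1],None,fx=k,fy=k,interpolation=cv2.INTER_CUBIC)
a=np.hstack([f(t,400,215,80,60,5),f(s,345,240,80,60,5)])
b=np.hstack([f(t,280,160,100,60,4),f(t,170,190,100,60,4)])
cv2.imwrite('pics/crop1.png',np.vstack([a,b]))
for n,u,v,z in [('rod',449,242,.142),('tank',328,192,.125),('tray',218,227,.01)]: print(n,ray(t,u,v,z).round(3))
E
```

```text
rod [ 0.476 -0.268  0.142]
tank [ 0.583 -0.007  0.125]
tray [0.505 0.271 0.01 ]
```

View pics/crop1.png

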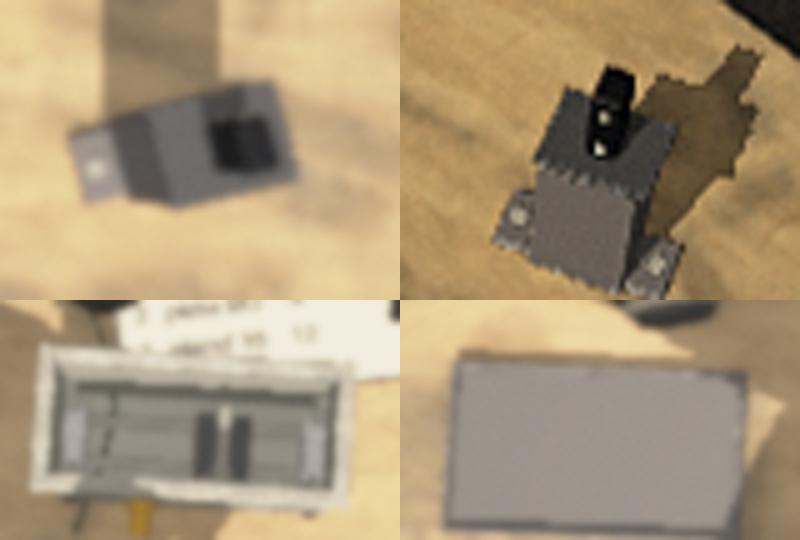

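The close crop confirms a black handle on a steel plate in the grey holder, so that is the hook rod. In the tank crop the block with the eye sits right of centre, around px (336,190).

```bash
cat >> h.py <<'E'
def go(p,yaw=None,s=None):
    s=s or env.observe(); r=rot(s['orientation']); y0=np.degrees(s['orientation'][2])
    print('tool shift mm',(r.T@(np.array(p)-s['position'])*1000).round(1),'turn', None if yaw is None else round((y0-yaw+180)%360-180,2),'| pos',s['position'].round(4),'rpy',np.degrees(s['orientation']).round(2),'F',s['force'].round(2),'t',round(s['t'],2),'w',round(s['grip_width'],4),s['grip_force'].round(1) if s['grip_force'] else 0)
E
python3 - <<'E'
from h import *
import pickle
t=pickle.load(open('top.pkl','rb'))
def q(n,pts,z):
    P=np.array([ray(t,u,v,z) for u,v in pts]);c=P.mean(0)
    e=(P[1]-P[0]+P[2]-P[3])/2
    print(n,c.round(4),'ang',np.degrees(np.arctan2(e[1],e[0])).round(1),np.linalg.norm(e).round(3),np.linalg.norm(P[3]-P[0]).round(3));return c
c=q('plate',[(431,237),(455.6,231),(460,250.6),(436,256.4)],.095)
q('tank',[(291.2,171.2),(368.7,176.2),(367.5,212),(288,207.5)],.125)
q('tray',[(184.5,204.5),(257,208),(255.5,247),(182,246)],.01)
print('eye',ray(t,336,190,.093).round(4))
c[2]=.38
go(c,14)
E
```

```text
plate [ 0.4718 -0.275   0.095 ] ang -75.5 0.057 0.045
tank [ 0.5836 -0.0089  0.125 ] ang -92.8 0.175 0.082
tray [0.5069 0.2668 0.01  ] ang -90.9 0.187 0.106
eye [ 0.5918 -0.0256  0.093 ]
tool shift mm [-544.2 -644.7   24.6] turn 140.46 | pos [0.2587 0.5414 0.4038] rpy [-1.7992e+02 -1.0000e-02  1.5446e+02] F [ 0.11 -0.11 -0.3 ] t 0.15 w 0.0878 0
```

```bash
python3 -m creep '[-0.026,-0.0307,0,0,0.0878,-0.026,-0.0307,0,0,0.0878,-0.026,-0.0307,0,0,0.0878,-0.026,-0.0307,0,0,0.0878,-0.026,-0.0307,0,0,0.0878]' 40
python3 -m creep '[-0.026,-0.0307,0,0,0.0878,-0.026,-0.0307,0,0,0.0878,-0.026,-0.0307,0,0,0.0878,-0.026,-0.0307,0,0,0.0878,-0.026,-0.0307,0,0,0.0878]' 40
python3 -m creep '[-0.026,-0.0307,0,0,0.0878,-0.026,-0.0307,0,0,0.0878,-0.026,-0.0307,0,0,0.0878,-0.026,-0.0307,0,0,0.0878,-0.026,-0.0307,0,0,0.0878]' 40
python3 -m creep '[-0.026,-0.0307,0,0,0.0878,-0.026,-0.0307,0,0,0.0878,-0.026,-0.0307,0,0,0.0878,-0.026,-0.0307,0,0,0.0878,-0.026,-0.0307,0,0,0.0878]' 40
python3 -m creep '[0,0,0,7,0.0878,0,0,0,7,0.0878,0,0,0,7,0.0878,0,0,0,7,0.0878,0,0,0,7,0.0878]' 40
python3 -m creep '[0,0,0,7,0.0878,0,0,0,7,0.0878,0,0,0,7,0.0878,0,0,0,7,0.0878,0,0,0,7,0.0878]' 40
python3 -m creep '[0,0,0,7,0.0878,0,0,0,7,0.0878,0,0,0,7,0.0878,0,0,0,7,0.0878,0,0,0,7,0.0878]' 40
python3 -m creep '[0,0,0,7,0.0878,0,0,0,7,0.0878,0,0,0,7,0.0878,0,0,0,7,0.0878,0,0,0,7,0.0878]' 40
python3 - <<'E'
from h import *
go([.4718,-.275,.38],14); print(env.observe()['joint_positions'].round(2))
c=cam('wrist');save(c,'w1.png');print(proj(c,[.4718,-.275,.142]),proj(c,[.5836,-.0089,.125]))
import pickle;pickle.dump(c,open('w1.pkl','wb'))
E
```

```text
t: 0.57
position: [0.3098, 0.3452, 0.4041]
orientation: [-3.141, -0.0, 2.697]
force: [1.0, -1.0, 0.1]
grip_width: 0.0878
grip_force: 0.0
t: 0.98
position: [0.3607, 0.1505, 0.4045]
orientation: [3.141, 0.0, 2.696]
force: [1.3, -0.0, 0.4]
grip_width: 0.0878
grip_force: 0.0
t: 1.4
position: [0.4118, -0.0444, 0.4047]
orientation: [3.141, 0.001, 2.696]
force: [-0.3, 0.5, -0.4]
grip_width: 0.0878
grip_force: 0.0
t: 1.82
position: [0.4631, -0.239, 0.4043]
orientation: [3.141, -0.0, 2.695]
force: [0.5, 0.4, -0.0]
grip_width: 0.0876
grip_force: 0.0
t: 2.23
position: [0.4631, -0.2371, 0.4041]
orientation: [-3.141, -0.001, 2.078]
force: [0.3, -0.1, -0.0]
grip_width: 0.0879
grip_force: 0.0
t: 2.65
position: [0.4631, -0.2368, 0.4042]
orientation: [-3.141, -0.0, 1.468]
force: [0.4, 0.2, 0.4]
grip_width: 0.0873
grip_force: 0.0
t: 3.07
position: [0.4631, -0.2368, 0.4043]
orientation: [-3.141, 0.0, 0.857]
force: [-0.3, 0.3, -0.7]
grip_width: 0.0878
grip_force: 0.0
t: 3.48
position: [0.4631, -0.2368, 0.4043]
orientation: [-3.141, 0.001, 0.246]
force: [-0.1, 0.1, 0.1]
grip_width: 0.0877
grip_force: 0.0
tool shift mm [-0.9 39.2 24.2] turn 0.11 | pos [ 0.4631 -0.2368  0.4043] rpy [-1.7997e+02  3.0000e-02  1.4110e+01] F [-0.08  0.1   0.1 ] t 3.48 w 0.0877 0
[-0.54 -0.12  1.44  0.    1.82  0.79]
[np.float64(367.47052985461625), np.float64(213.49154130908653)] [np.float64(7.233211802230585), np.float64(-57.42901552907924)]
```

View pics/w1.png

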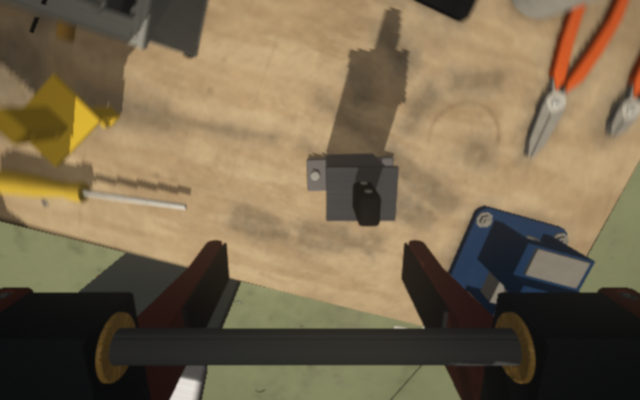

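Wrist view: the plate spans (327,166)–(397,220) and is aligned with the image. The black handle runs from (352,180) to its top end at about (367,213). The yellow rod is at left, around (60,120).

```bash
python3 - <<'E'
from h import *
import pickle
c=pickle.load(open('w1.pkl','rb'))
im=c['image'].astype(int)[150:235,300:420]
m=((im.max(2)<38)).astype(np.uint8)
n,l,s,ce=cv2.connectedComponentsWithStats(m);i=1+np.argmax(s[1:,4]);print(s[i],ce[i]+[300,150])
ys,xs=np.where(l==i)
for y in range(ys.min(),ys.max()+1,4): print(y+150,xs[ys==y].min()+300,xs[ys==y].max()+300)
for u,v in [(327,166),(397,166),(397,220),(327,220)]: print(ray(c,u,v,.095).round(4))
p=ray(c,362,193,.095);print(p); print('handle outline predicted',proj(c,p+[0,0,.047]),proj(c,p))
go([p[0],p[1],.09+.196],14)
E
```

```text
[ 54  32  26  37 515] [364.40776699 197.39805825]
182 357 358
186 354 372
190 354 374
194 354 377
198 354 379
202 354 379
206 354 378
210 355 377
214 357 360
218 358 358
[ 0.4899 -0.2416  0.095 ]
[ 0.5041 -0.2978  0.095 ]
[ 0.4589 -0.3124  0.095 ]
[ 0.4441 -0.2536  0.095 ]
[ 0.47477531 -0.2762058   0.095     ]
handle outline predicted [np.float64(370.25841352554073), np.float64(210.07267302969015)] [np.float64(362.00000000000006), np.float64(192.99999999999997)]
tool shift mm [  2.1  41.1 118.3] turn -0.31 | pos [ 0.4631 -0.2368  0.4043] rpy [-1.7998e+02  3.0000e-02  1.3690e+01] F [ 0.87 -0.11 -0.41] t 3.53 w 0.0879 0
```

```bash
python3 -m creep '[0.002,0.041,0,0,0.0878,0,0,0.04,0,0.05,0,0,0.04,0,0.05,0,0,0.02,0,0.04,0,0,0.018,0,0.04]' 40
python3 -m creep '[0,0,0,0,0.03,0,0,0,0,0.01,0,0,0,0,0,0,0,0,0,0,0,0,0,0,0]' 40
python3 -m creep '[0,0,0,0,0,0,0,0,0,0,0,0,0,0,0]' 40
```

```text
t: 3.95
position: [0.4748, -0.2759, 0.283]
orientation: [-3.138, 0.003, 0.255]
force: [0.4, 0.6, -0.1]
grip_width: 0.065
grip_force: 0.0
t: 4.37
position: [0.4756, -0.2762, 0.2887]
orientation: [3.139, -0.002, 0.253]
force: [0.4, -0.1, 0.2]
grip_width: 0.0311
grip_force: 0.0
t: 4.62
position: [0.4754, -0.2759, 0.2875]
orientation: [3.141, -0.001, 0.253]
force: [-0.3, 1.6, 3.6]
grip_width: 0.0158
grip_force: 40.0
```

```bash
python3 -m creep '[0,0,-0.01,0,0,0,0,-0.02,0,0,0,0,-0.03,0,0,0,0,-0.03,0,0,0,0,-0.03,0,0]' 45
python3 -m creep '[0,0,-0.02,0,0,0,0,-0.02,0,0,0,0,0,0,0]' 45
python3 - <<'E'
from h import *
go([.4748,-.2762,.2875]); 
import pickle
s=cam('scene');pickle.dump(s,open('s2.pkl','wb'));p=env.observe()['position']-[0,0,.1975];u,v=map(int,proj(s,p-[0,0,.04]));print(u,v,proj(s,p),proj(s,p-[0,0,.08]))
w=cam('wrist')
a=cv2.resize(s['image'][v-45:v+45,u-50:u+50,::-1],None,fx=4,fy=4,interpolation=cv2.INTER_CUBIC)
b=cv2.resize(w['image'][:,:,::-1],(576,360))[:,100:500]
cv2.imwrite('pics/hook.png',np.hstack([a,b]))
E
```

```text
t: 5.03
position: [0.4751, -0.276, 0.4079]
orientation: [-3.141, 0.001, 0.252]
force: [-0.5, 0.4, -1.5]
grip_width: 0.0155
grip_force: 45.0
t: 5.28
position: [0.475, -0.2759, 0.4521]
orientation: [3.136, -0.005, 0.252]
force: [-0.4, -1.1, -0.1]
grip_width: 0.0154
grip_force: 45.0Traceback (most recent call last):
  File "<stdin>", line 2, in <module>
  File "h.py", line 21, in go
    print('tool shift mm',(r.T@(np.array(p)-s['position'])*1000).round(1),'turn', None if yaw is None else round((y0-yaw+180)%360-180,2),'| pos',s['position'].round(4),'rpy',np.degrees(s['orientation']).round(2),'F',s['force'].round(2),'t',round(s['t'],2),'w',round(s['grip_width'],4),s['grip_force'].round(1) if s['grip_force'] else 0)
                                                                                                                                                                                                                                                                                             ^^^^^^^^^^^^^^^^^^^^^
AttributeError: 'float' object has no attribute 'round'
```

```bash
sed -i "s/s\['grip_force'\].round(1) if s\['grip_force'\] else 0/s['grip_force']/" h.py
python3 - <<'E'
from h import *
go([.4748,-.2762,.2875]); 
import pickle
s=cam('scene');pickle.dump(s,open('s2.pkl','wb'));p=env.observe()['position']-[0,0,.1975];u,v=map(int,proj(s,p-[0,0,.04]));print(u,v,proj(s,p),proj(s,p-[0,0,.08]))
w=cam('wrist')
a=cv2.resize(s['image'][v-45:v+45,u-50:u+50,::-1],None,fx=4,fy=4,interpolation=cv2.INTER_CUBIC)
b=cv2.resize(w['image'][:,:,::-1],(576,360))[:,100:500]
cv2.imwrite('pics/hook.png',np.hstack([a,b]))
E
```

```text
tool shift mm [ -1.1  -0.7 164.6] turn None | pos [ 0.475  -0.2759  0.4521] rpy [179.66  -0.29  14.45] F [-0.39 -1.11 -0.1 ] t 5.28 w 0.0154 44.99960660934448
391 238 [np.float64(393.0085818846071), np.float64(227.01551211805304)] [np.float64(389.70731663527687), np.float64(248.6545266295497)]
```

View pics/hook.png

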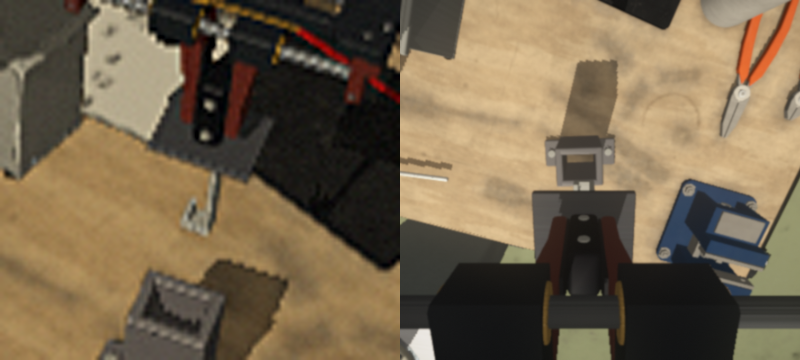

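In the side view the J is clearly visible: the shank is on the right at (213,190) and the lip on the left at (190,212). So rod +x is tool −y, and hooking will be a move along world +y. I turn to line up with the tank and look down into it.

```bash
python3 -m creep '[0,0,0,5.7,0,0,0,0,5.7,0,0,0,0,5.7,0,0,-0.036,0,0,0,0,-0.036,0,0,0]' 45
python3 -m creep '[-0.004,-0.036,0,0,0,-0.004,-0.036,0,0,0,0,-0.036,0,0,0,0,-0.036,0,0,0,0,-0.036,0,0,0]' 45
python3 -m creep '[0,0,0,0,0,0,0,0,0,0]' 45
python3 - <<'E'
from h import *
import pickle
w=cam('wrist');pickle.dump(w,open('w3.pkl','wb'))
go([.5836,-.05,.45],-2.8)
c=list(map(int,proj(w,[.5836,-.0089,.1])));print(c)
x0=max(c[0]-130,0);y0=max(c[1]-100,0);print(x0,y0)
cv2.imwrite('pics/tank.png',cv2.resize(w['image'][y0:y0+190,x0:x0+260,::-1],None,fx=3,fy=3,interpolation=cv2.INTER_CUBIC))
E
```

```text
t: 5.8
position: [0.4786, -0.2047, 0.443]
orientation: [-3.14, 0.005, -0.05]
force: [0.6, -0.1, -1.2]
grip_width: 0.0159
grip_force: 45.0
t: 6.22
position: [0.4786, -0.0223, 0.4442]
orientation: [-3.141, 0.003, -0.046]
force: [1.1, -0.3, -1.3]
grip_width: 0.0161
grip_force: 45.0
t: 6.38
position: [0.479, -0.0223, 0.4445]
orientation: [-3.142, 0.003, -0.042]
force: [-0.3, -0.1, -2.7]
grip_width: 0.0157
grip_force: 45.0
tool shift mm [105.6  21.8  -5.6] turn 0.26 | pos [ 0.479  -0.0235  0.4447] rpy [ 1.7998e+02  1.7000e-01 -2.5400e+00] F [-0.13  0.63 -1.76] t 6.43 w 0.0157 44.99942421913147
[292, 66]
162 0
```

View pics/tank.png

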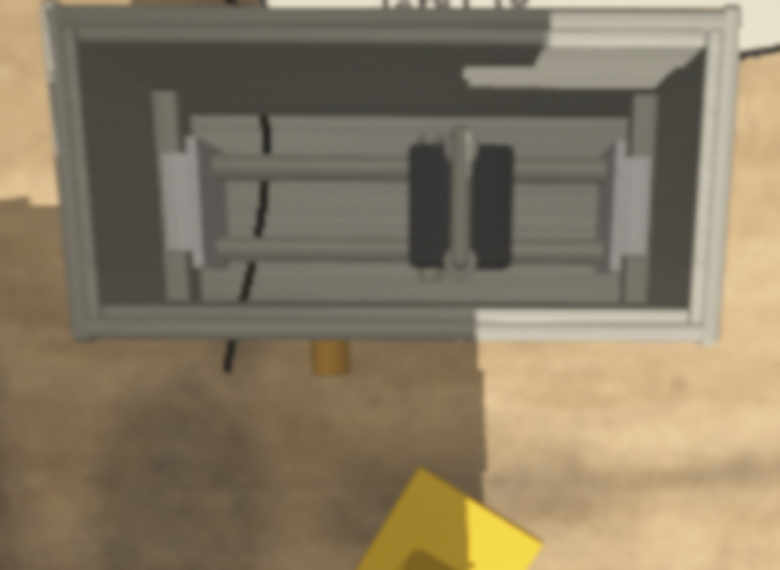

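Wrist view into the tank: the eye bar is at crop (461,128–272) on the dark block, right of centre. The tank's rim corners are (47,5), (738,8), (712,340) and (78,338), the yellow decoy is below at (450,520), and tank and tool are aligned.

```bash
python3 - <<'E'
from h import *
import pickle
w=pickle.load(open('w3.pkl','rb'))
P=np.array([ray(w,162+u/3,v/3,.125) for u,v in [(47,5),(738,8),(712,340),(78,338)]]);c=P.mean(0)
e=P[1]-P[0]+P[2]-P[3];print('tank',c.round(4),np.degrees(np.arctan2(e[1],e[0])),np.linalg.norm(e)/2,np.linalg.norm(P[0]-P[3]))
eye=ray(w,162+461/3,200/3,.091);print('eye',eye.round(4))
for u,v in [(461,128),(461,272)]: print(ray(w,162+u/3,v/3,.085).round(4))
# start: mouth 25 mm short (lower y) of eye, TCP
go([eye[0],eye[1]-.022,.44],-2.8)
E
```

```text
tank [ 0.5866 -0.0109  0.125 ] -92.63457858583813 0.1735505140761344 0.08117339820801495
eye [ 0.5833 -0.0284  0.091 ]
[ 0.6035 -0.0293  0.085 ]
[ 0.5632 -0.0276  0.085 ]
tool shift mm [105.4  22.2   4.4] turn 0.26 | pos [ 0.479  -0.0235  0.4447] rpy [ 1.7998e+02  1.7000e-01 -2.5400e+00] F [-0.13  0.63 -1.76] t 6.43 w 0.0157 44.99942421913147
```

```bash
python3 -m creep '[0.0355,0.008,0,0,0,0.0355,0.008,0,0,0,0.0355,0.008,0,0,0,0,0,0,0,0,0,0,0,0,0]' 45
python3 - <<'E'
from h import *
go([.585,-.0525,.3445],-2.7)
E
```

```text
t: 6.85
position: [0.5861, -0.0552, 0.4419]
orientation: [-3.141, 0.008, -0.049]
force: [0.1, 0.6, -1.4]
grip_width: 0.0157
grip_force: 45.0
tool shift mm [-0.5 -2.6 97.4] turn -0.11 | pos [ 0.5861 -0.0552  0.4419] rpy [-179.98    0.45   -2.81] F [ 0.13  0.64 -1.44] t 6.85 w 0.0157 44.999552965164185
```

```bash
python3 -m creep '[-0.0005,0,0.022,0,0,0,0,0.022,0,0,0,0,0.022,0,0,0,0,0.018,0,0,0,0,0.01,0,0]' 45
python3 -m creep '[0,0,0.003,0,0,0,0,0,0,0,0,0,0,0,0]' 45
python3 - <<'E'
from h import *
go([.585,-.028,.3445],-2.7)
E
```

```text
t: 7.27
position: [0.5823, -0.0535, 0.3505]
orientation: [-3.142, 0.003, -0.047]
force: [-0.5, -0.4, -1.7]
grip_width: 0.0159
grip_force: 45.0
t: 7.52
position: [0.5834, -0.053, 0.3513]
orientation: [3.141, -0.002, -0.047]
force: [0.0, 0.3, -2.6]
grip_width: 0.0156
grip_force: 45.0
tool shift mm [  0.4 -25.1   6.8] turn 0.04 | pos [ 0.5834 -0.053   0.3513] rpy [ 1.7998e+02 -1.3000e-01 -2.6600e+00] F [ 0.01  0.33 -2.58] t 7.52 w 0.0156 44.99959409236908
```

```bash
python3 -m creep '[0.001,0,0.003,0,0,0.001,0,0.003,0,0,0,0,0.001,0,0,0,0,0,0,0,0,0,0,0,0]' 45
python3 -m creep '[0,-0.004,0,0,0,0,-0.004,0,0,0,0,-0.003,0,0,0,0,0,0,0,0,0,0,0,0,0]' 45
python3 -m creep '[0,-0.003,0,0,0,0,-0.003,0,0,0,0,-0.002,0,0,0,0,0,0,0,0,0,0,0,0,0]' 45
```

```text
t: 7.93
position: [0.5858, -0.0529, 0.3426]
orientation: [-3.142, 0.0, -0.046]
force: [-0.1, -0.1, -2.1]
grip_width: 0.0159
grip_force: 45.0
t: 8.35
position: [0.5863, -0.0415, 0.3427]
orientation: [3.142, -0.0, -0.045]
force: [-0.2, 0.2, -2.4]
grip_width: 0.0158
grip_force: 45.0
t: 8.77
position: [0.5866, -0.0338, 0.3426]
orientation: [3.142, 0.0, -0.046]
force: [-0.3, 0.7, -1.4]
grip_width: 0.0156
grip_force: 45.0
```

```bash
python3 -m creep '[0,-0.002,0,0,0,0,-0.002,0,0,0,0,0,0,0,0,0,0,0,0,0]' 45
python3 -m creep '[0,-0.001,0,0,0,0,0,0,0,0,0,0,0,0,0]' 45
python3 -m creep '[0,-0.001,0,0,0,0,0,0,0,0,0,0,0,0,0]' 45
python3 -m creep '[0,-0.001,0,0,0,0,0,0,0,0,0,0,0,0,0]' 45
```

```text
t: 9.1
position: [0.5868, -0.0298, 0.3426]
orientation: [-3.142, 0.0, -0.046]
force: [-0.5, -1.2, -2.2]
grip_width: 0.0161
grip_force: 45.0
t: 9.35
position: [0.5868, -0.0289, 0.3426]
orientation: [3.142, 0.0, -0.046]
force: [-0.2, -0.1, -2.3]
grip_width: 0.0155
grip_force: 45.0
t: 9.6
position: [0.5869, -0.0279, 0.3427]
orientation: [3.142, -0.0, -0.046]
force: [0.2, -0.6, -1.2]
grip_width: 0.0155
grip_force: 45.0
t: 9.85
position: [0.5869, -0.0269, 0.3426]
orientation: [3.142, -0.0, -0.046]
force: [0.1, 0.8, -1.7]
grip_width: 0.0161
grip_force: 45.0
```

```bash
python3 -m creep '[0,-0.001,0,0,0,0,0,0,0,0,0,0,0,0,0]' 45
python3 -m creep '[0,-0.001,0,0,0,0,0,0,0,0,0,0,0,0,0]' 45
python3 -m creep '[0,-0.001,0,0,0,0,0,0,0,0,0,0,0,0,0]' 45
```

```text
t: 10.1
position: [0.587, -0.0259, 0.3426]
orientation: [-3.142, 0.0, -0.046]
force: [0.7, 0.4, -1.9]
grip_width: 0.0159
grip_force: 45.0
t: 10.35
position: [0.587, -0.025, 0.3426]
orientation: [3.141, 0.0, -0.046]
force: [0.6, -2.1, -1.3]
grip_width: 0.0155
grip_force: 45.0
t: 10.6
position: [0.5871, -0.0244, 0.3426]
orientation: [3.14, 0.0, -0.047]
force: [-0.8, -3.6, -2.1]
grip_width: 0.0156
grip_force: 45.0
```

Contact of about 3.6 N at y = −0.0244 fits the shank against the eye bar, because the lip would have touched 13 mm earlier. I ease off 1 mm and lift.

```bash
python3 -m creep '[0,0.001,0,0,0,0,0,-0.004,0,0,0,0,-0.004,0,0,0,0,-0.002,0,0,0,0,0,0,0]' 50
python3 -m creep '[0,0,-0.001,0,0,0,0,-0.001,0,0,0,0,-0.001,0,0,0,0,-0.001,0,0,0,0,-0.001,0,0]' 50
python3 -m creep '[0,0,-0.001,0,0,0,0,-0.001,0,0,0,0,-0.001,0,0,0,0,-0.001,0,0,0,0,-0.001,0,0]' 50
python3 -m creep '[0,0,-0.001,0,0,0,0,-0.001,0,0,0,0,-0.001,0,0,0,0,-0.001,0,0,0,0,-0.001,0,0]' 50
```

```text
t: 11.02
position: [0.587, -0.0249, 0.3536]
orientation: [-3.142, -0.001, -0.046]
force: [-0.4, -2.6, -0.2]
grip_width: 0.0154
grip_force: 50.0
t: 11.43
position: [0.587, -0.0249, 0.3576]
orientation: [-3.142, 0.0, -0.046]
force: [-0.1, -2.6, -3.2]
grip_width: 0.0163
grip_force: 50.0
t: 11.85
position: [0.587, -0.0245, 0.3615]
orientation: [-3.141, 0.002, -0.046]
force: [0.7, 1.1, -7.9]
grip_width: 0.0158
grip_force: 50.0
t: 12.27
position: [0.587, -0.0249, 0.3676]
orientation: [-3.141, 0.0, -0.046]
force: [-0.3, -0.6, -7.5]
grip_width: 0.0156
grip_force: 50.0
```

```bash
python3 -m creep '[0,0,-0.003,0,0,0,0,-0.003,0,0,0,0,-0.003,0,0,0,0,-0.003,0,0,0,0,-0.003,0,0]' 50
python3 -m creep '[0,0,-0.004,0,0,0,0,-0.004,0,0,0,0,-0.004,0,0,0,0,-0.004,0,0,0,0,-0.004,0,0]' 50
python3 -m creep '[0,0,-0.005,0,0,0,0,-0.005,0,0,0,0,-0.005,0,0,0,0,-0.005,0,0,0,0,-0.005,0,0]' 50
python3 -m creep '[0,0,-0.006,0,0,0,0,-0.006,0,0,0,0,-0.006,0,0,0,0,-0.006,0,0,0,0,-0.005,0,0]' 50
```

```text
t: 12.68
position: [0.587, -0.0249, 0.3832]
orientation: [-3.142, -0.0, -0.046]
force: [0.1, 0.3, -8.8]
grip_width: 0.0158
grip_force: 50.0
t: 13.1
position: [0.587, -0.0249, 0.4032]
orientation: [3.142, -0.0, -0.046]
force: [0.2, 0.0, -7.4]
grip_width: 0.0158
grip_force: 50.0
t: 13.52
position: [0.587, -0.0249, 0.4282]
orientation: [3.142, -0.0, -0.046]
force: [-0.4, 0.1, -9.3]
grip_width: 0.0161
grip_force: 50.0
t: 13.93
position: [0.587, -0.0249, 0.4576]
orientation: [3.142, -0.001, -0.046]
force: [0.5, -0.2, -8.7]
grip_width: 0.0154
grip_force: 50.0
```

```bash
python3 -m creep '[0,0,-0.006,0,0,0,0,-0.006,0,0,0,0,-0.006,0,0,0,0,-0.006,0,0,0,0,-0.006,0,0]' 50
python3 -m creep '[0,0,-0.006,0,0,0,0,-0.006,0,0,0,0,-0.006,0,0,0,0,-0.003,0,0,0,0,0,0,0]' 50
python3 -m creep '[0,0,0,0,0,0,0,0,0,0,0,0,0,0,0,0,0,0,0,0]' 50
python3 - <<'E'
from h import *
import pickle
s=cam('scene');pickle.dump(s,open('s4.pkl','wb'))
go([.5069,.2668,.5],-.9)
u,v=map(int,proj(s,[.587,-.02,.16]));print(u,v)
cv2.imwrite('pics/lift.png',cv2.resize(s['image'][v-75:v+75,u-100:u+100,::-1],None,fx=3,fy=3,interpolation=cv2.INTER_CUBIC))
E
```

```text
t: 14.35
position: [0.587, -0.0249, 0.4873]
orientation: [3.142, -0.0, -0.046]
force: [-0.2, -0.0, -8.2]
grip_width: 0.0154
grip_force: 50.0
t: 14.77
position: [0.5869, -0.0249, 0.5089]
orientation: [3.141, -0.002, -0.046]
force: [-0.3, -0.2, -7.4]
grip_width: 0.0158
grip_force: 50.0
t: 15.1
position: [0.5871, -0.0249, 0.5071]
orientation: [-3.142, 0.001, -0.046]
force: [-0.6, -0.1, -7.9]
grip_width: 0.0159
grip_force: 50.0
tool shift mm [ -93.5 -287.7    7.3] turn -1.74 | pos [ 0.5871 -0.0249  0.5072] rpy [-1.80e+02  4.00e-02 -2.64e+00] F [ 0.64  0.12 -8.36] t 15.15 w 0.0159 49.99766528606415
335 179
```

View pics/lift.png

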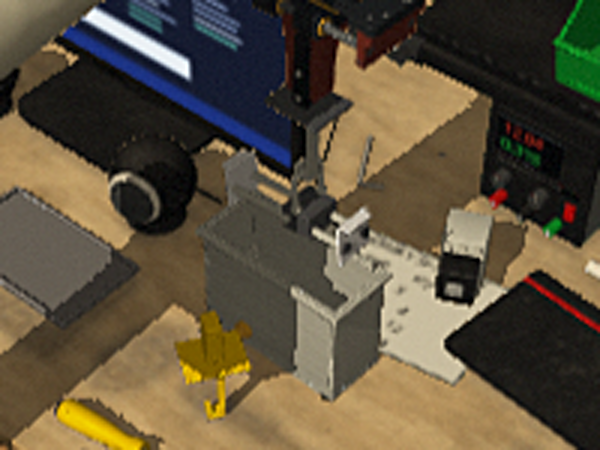

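The rack hangs on the hook with its low end to the right, clear of the tank rim. Nothing else has been touched. Next it goes to the tray, with smooth ramps.

```bash
python3 -m creep '[-0.0019,-0.0055,0,0,0,-0.0038,-0.011,0,0,0,-0.0057,-0.0165,0,0,0,-0.0076,-0.022,0,0,0,-0.0076,-0.022,0,0,0]' 50
python3 -m creep '[-0.0076,-0.022,0,0,0,-0.0076,-0.022,0,0,0,-0.0076,-0.022,0,0,0,-0.0076,-0.022,0,0,0,-0.0076,-0.022,0,0,0]' 50
python3 -m creep '[-0.0076,-0.022,0,0,0,-0.0076,-0.022,0,0,0,-0.0057,-0.0165,0,0,0,-0.0038,-0.011,0,0,0,-0.0019,-0.0055,0,0,0]' 50
python3 -m creep '[0,0,0,-0.6,0,0,0,0,-0.6,0,0,0,0,-0.5,0,0,0,0,0,0,0,0,0,0,0]' 50
python3 - <<'E'
from h import *
import pickle
w=cam('wrist');pickle.dump(w,open('w5.pkl','wb'))
s=cam('scene')
go([.505,.251,.5],-.9)
a=cv2.resize(w['image'][:,:,::-1],(400,250))
u,v=map(int,proj(s,[.507,.25,.1]));print(u,v)
b=cv2.resize(s['image'][v-62:v+63,max(u-100,0):max(u-100,0)+200,::-1],(400,250))
cv2.imwrite('pics/tray.png',np.hstack([a,b]))
E
```

```text
t: 15.57
position: [0.5633, 0.0545, 0.5076]
orientation: [-3.141, 0.0, -0.047]
force: [-0.4, 0.6, -8.7]
grip_width: 0.0158
grip_force: 50.0
t: 15.98
position: [0.5299, 0.1667, 0.5079]
orientation: [-3.141, -0.0, -0.045]
force: [-0.0, 0.2, -8.1]
grip_width: 0.0157
grip_force: 50.0
t: 16.4
position: [0.507, 0.2449, 0.5078]
orientation: [-3.141, 0.0, -0.044]
force: [-0.8, 0.1, -8.2]
grip_width: 0.0157
grip_force: 50.0
t: 16.82
position: [0.5084, 0.2422, 0.5076]
orientation: [3.141, 0.0, -0.018]
force: [-0.1, -0.3, -8.1]
grip_width: 0.0157
grip_force: 50.0
tool shift mm [-3.5 -8.5  7.7] turn -0.1 | pos [0.5083 0.2424 0.5077] rpy [-180.   -0.   -1.] F [ 0.13  1.3  -8.09] t 16.92 w 0.0158 49.997658133506775
249 168
```

View pics/tray.png

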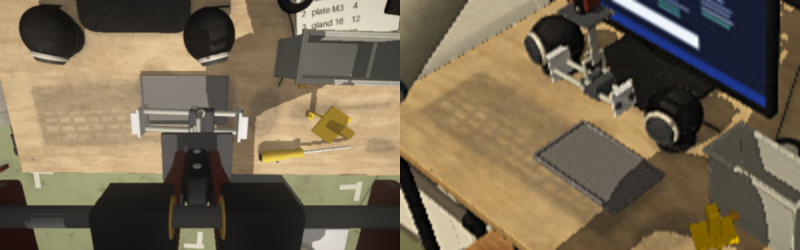

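The rack hangs over the tray, level with its long axis. Its low end is on the −y side, so I allow for the levelling shift and descend in place.

```bash
python3 -m creep '[0,0,0.004,0,0,0,0,0.008,0,0,0,0,0.012,0,0,0,0,0.014,0,0,0,0,0.014,0,0]' 50
python3 -m creep '[0,0,0.014,0,0,0,0,0.014,0,0,0,0,0.012,0,0,0,0,0.01,0,0,0,0,0.008,0,0]' 50
python3 -m creep '[0,0,0.006,0,0,0,0,0.005,0,0,0,0,0.004,0,0,0,0,0.002,0,0,0,0,0,0,0]' 50
python3 - <<'E'
from h import *
go([.507,.251,.3445],-.9)
E
```

```text
t: 17.33
position: [0.5081, 0.2429, 0.4542]
orientation: [3.141, 0.0, -0.017]
force: [-0.7, 0.0, -8.1]
grip_width: 0.0159
grip_force: 50.0
t: 17.75
position: [0.508, 0.243, 0.3959]
orientation: [3.141, 0.001, -0.016]
force: [0.9, -0.5, -8.3]
grip_width: 0.0155
grip_force: 50.0
t: 18.17
position: [0.5081, 0.243, 0.3804]
orientation: [3.142, 0.0, -0.016]
force: [0.4, -0.2, -8.7]
grip_width: 0.0155
grip_force: 50.0
tool shift mm [-1.2 -8.  35.9] turn -0.04 | pos [0.5081 0.243  0.3804] rpy [ 1.8e+02  1.0e-02 -9.4e-01] F [ 0.44 -0.25 -8.68] t 18.17 w 0.0155 49.99770104885101
```

```bash
python3 -m creep '[0,0,0.005,0,0,0,0,0.005,0,0,0,0,0.003,0,0,0,0,0.002,0,0,0,0,0.001,0,0]' 50
python3 -m creep '[0,0,0.001,0,0,0,0,0.001,0,0,0,0,0.001,0,0,0,0,0.001,0,0,0,0,0.001,0,0]' 50
python3 -m creep '[0,0,0.001,0,0,0,0,0.001,0,0,0,0,0.001,0,0]' 50
```

```text
t: 18.58
position: [0.508, 0.243, 0.364]
orientation: [3.141, 0.001, -0.016]
force: [-0.1, -0.3, -9.0]
grip_width: 0.0162
grip_force: 50.0
t: 19.0
position: [0.5081, 0.243, 0.3597]
orientation: [-3.142, -0.0, -0.016]
force: [0.6, -0.5, -8.7]
grip_width: 0.0158
grip_force: 50.0
t: 19.25
position: [0.5081, 0.243, 0.3566]
orientation: [3.142, -0.0, -0.016]
force: [-0.5, 0.8, -8.5]
grip_width: 0.0161
grip_force: 50.0
```

```bash
python3 -m creep '[0,0,0.001,0,0,0,0,0.001,0,0,0,0,0,0,0]' 50
python3 -m creep '[0,0,0.001,0,0,0,0,0.001,0,0,0,0,0,0,0]' 50
python3 -m creep '[0,-0.001,0.001,0,0,0,-0.001,0.001,0,0,0,0,0,0,0]' 50
```

```text
t: 19.5
position: [0.5081, 0.243, 0.3543]
orientation: [3.141, 0.0, -0.016]
force: [0.1, 0.3, -8.4]
grip_width: 0.0161
grip_force: 50.0
t: 19.75
position: [0.5081, 0.243, 0.3524]
orientation: [3.141, 0.0, -0.016]
force: [-0.3, 0.1, -9.4]
grip_width: 0.0155
grip_force: 50.0
t: 20.0
position: [0.5081, 0.2452, 0.3504]
orientation: [-3.141, 0.0, -0.016]
force: [0.8, 0.3, -8.4]
grip_width: 0.0156
grip_force: 50.0
```

```bash
python3 -m creep '[0,0,0.001,0,0,0,0,0.001,0,0,0,0,0,0,0]' 50
python3 -m creep '[0,-0.0005,0.001,0,0,0,-0.0005,0.001,0,0,0,0,0,0,0]' 50
python3 -m creep '[0,-0.0005,0.001,0,0,0,-0.0005,0.001,0,0,0,0,0,0,0]' 50
```

```text
t: 20.25
position: [0.5081, 0.245, 0.3484]
orientation: [3.141, 0.0, -0.016]
force: [0.1, 0.6, -8.1]
grip_width: 0.0156
grip_force: 50.0
t: 20.5
position: [0.5081, 0.2461, 0.3463]
orientation: [3.142, 0.0, -0.016]
force: [-1.1, -0.2, -8.8]
grip_width: 0.016
grip_force: 50.0
t: 20.75
position: [0.5082, 0.247, 0.3447]
orientation: [3.142, -0.0, -0.016]
force: [0.7, 0.3, -8.2]
grip_width: 0.016
grip_force: 50.0
```

```bash
python3 -m creep '[0,0,0.001,0,0,0,0,0.001,0,0,0,0,0,0,0]' 50
python3 -m creep '[0,0,0.001,0,0,0,0,0.001,0,0,0,0,0,0,0]' 50
```

```text
t: 21.0
position: [0.5083, 0.2469, 0.3438]
orientation: [-3.141, -0.002, -0.017]
force: [-0.8, -1.1, -0.3]
grip_width: 0.0157
grip_force: 50.0
t: 21.25
position: [0.5082, 0.247, 0.3408]
orientation: [-3.141, -0.001, -0.016]
force: [0.1, -1.8, -1.0]
grip_width: 0.016
grip_force: 50.0
```

The load is off the hook and the rack stands. I lower the hook, back out and raise it.

```bash
python3 -m creep '[0,0.001,0.002,0,0,0,0.001,0.003,0,0,0,0,0.003,0,0,0,0,0.003,0,0,0,0,0,0,0]' 50
python3 -m creep '[0,0,0.002,0,0,0,0.002,0,0,0,0,0.003,0,0,0,0,0.004,0,0,0,0,0,0,0,0]' 50
python3 -m creep '[0,0.005,0,0,0,0,0.005,0,0,0,0,0.005,0,0,0,0,0.001,0,0,0,0,0,0,0,0]' 50
python3 - <<'E'
from h import *
w=cam('wrist');s=cam('scene');go([.5082,.22,.4])
u,v=map(int,proj(s,[.507,.25,.05]));
a=cv2.resize(w['image'][120:280,200:440,::-1],(480,320));b=cv2.resize(s['image'][v-55:v+25,u-50:u+30,::-1],(320,320),interpolation=cv2.INTER_CUBIC)
cv2.imwrite('pics/un.png',np.hstack([a,b]))
E
```

```text
t: 21.67
position: [0.508, 0.245, 0.3284]
orientation: [3.141, 0.002, -0.016]
force: [-0.3, -0.5, -2.1]
grip_width: 0.0157
grip_force: 50.0
t: 22.08
position: [0.5081, 0.2353, 0.3279]
orientation: [3.141, -0.0, -0.017]
force: [-0.9, 0.3, -1.5]
grip_width: 0.0162
grip_force: 50.0
t: 22.5
position: [0.5078, 0.2195, 0.3277]
orientation: [-3.142, -0.0, -0.017]
force: [-0.4, -0.2, -2.2]
grip_width: 0.0157
grip_force: 50.0
tool shift mm [  0.5  -0.1 -72.3] turn None | pos [0.5077 0.2199 0.3277] rpy [-179.99   -0.     -0.96] F [-0.31  0.13 -1.3 ] t 22.6 w 0.0155 49.999457001686096
```

View pics/un.png

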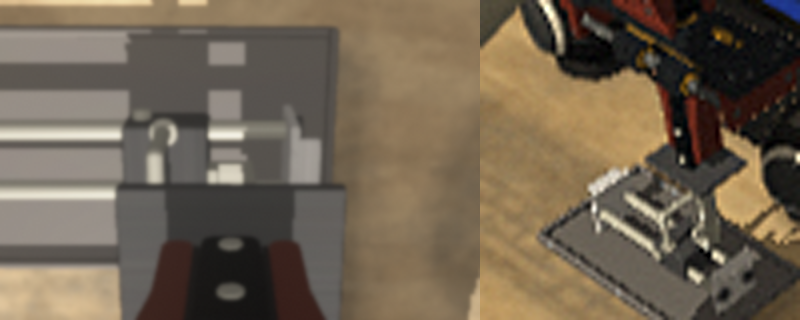

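The rack stands flat in the tray. The hook lip at (230,172) is clear of the eye leg at (160,150). Now I raise the rod and return it to the holder.

```bash
python3 -m creep '[0,0,-0.008,0,0,0,0,-0.016,0,0,0,0,-0.025,0,0,0,0,-0.035,0,0,0,0,-0.038,0,0]' 50
python3 -m creep '[0,0.012,-0.012,0,0,0,0.025,0,0,0,0.0,0.037,0,0,0,0,0.037,0,0,0,0,0.037,0,0,0]' 50
python3 -m creep '[0,0.037,0,0,0,0,0.037,0,0,0,0.0,0.037,0,0,0,0,0.037,0,0,0,0,0.037,0,0,0]' 50
python3 -m creep '[-0.01,0.037,0,0,0,-0.01,0.037,0,0,0,-0.01,0.037,0,0,0,0,0.025,0,0,0,0,0.012,0,0,0]' 50
python3 -m creep '[0,0,0,-5.1,0,0,0,0,-5.1,0,0,0,0,-5.1,0,0,0,0,0,0,0,0,0,0,0]' 50
python3 - <<'E'
from h import *
go([.4754,-.276,.2875],14.45)
E
```

```text
t: 23.02
position: [0.5074, 0.2202, 0.45]
orientation: [3.141, 0.003, -0.016]
force: [-0.0, 0.5, -0.7]
grip_width: 0.0159
grip_force: 50.0
t: 23.43
position: [0.5049, 0.0706, 0.4614]
orientation: [3.141, 0.0, -0.015]
force: [0.6, -0.0, -2.4]
grip_width: 0.0159
grip_force: 50.0
t: 23.85
position: [0.5016, -0.115, 0.4615]
orientation: [3.141, 0.0, -0.016]
force: [0.8, 0.2, -1.4]
grip_width: 0.0159
grip_force: 50.0
t: 24.27
position: [0.4686, -0.2637, 0.461]
orientation: [3.141, 0.001, -0.02]
force: [0.2, -0.7, -1.8]
grip_width: 0.0159
grip_force: 50.0
t: 24.68
position: [0.4699, -0.2601, 0.4615]
orientation: [-3.141, 0.0, 0.249]
force: [-0.5, 0.6, -2.0]
grip_width: 0.0161
grip_force: 50.0
tool shift mm [  1.4  16.8 173.9] turn -0.21 | pos [ 0.4699 -0.2601  0.4615] rpy [-1.7998e+02  1.0000e-02  1.4240e+01] F [-0.49  0.58 -2.  ] t 24.68 w 0.0161 49.99926209449768
```

```bash
python3 -m creep '[0.001,0.008,0,0,0,0.0005,0.009,0,0,0,0,0,0.02,0,0,0,0,0.03,0,0,0,0,0,0,0]' 50
python3 -m creep '[0,0,0,0,0,0,0,0,0,0]' 50
python3 - <<'E'
from h import *
go([.4754,-.276,.2875],14.45)
E
```

```text
t: 25.1
position: [0.4755, -0.2772, 0.4046]
orientation: [-3.134, 0.007, 0.249]
force: [-0.6, 0.4, -3.5]
grip_width: 0.0156
grip_force: 50.0
t: 25.27
position: [0.4756, -0.2768, 0.413]
orientation: [3.141, -0.001, 0.25]
force: [-0.6, -0.2, -1.8]
grip_width: 0.0158
grip_force: 50.0
tool shift mm [-1.000e-01 -1.000e+00  1.255e+02] turn -0.13 | pos [ 0.4756 -0.2768  0.413 ] rpy [ 1.7995e+02 -4.0000e-02  1.4320e+01] F [-0.64 -0.16 -1.76] t 25.27 w 0.0158 49.999483823776245
```

```bash
python3 -m creep '[0,-0.001,0.012,0,0,0,0,0.02,0,0,0,0,0.02,0,0,0,0,0.015,0,0,0,0,0.01,0,0]' 50
python3 -m creep '[0,0,0.01,0,0,0,0,0.01,0,0,0,0,0.009,0,0,0,0,0.006,0,0,0,0,0.003,0,0]' 50
python3 -m creep '[0,0,0.002,0,0,0,0,0.002,0,0,0,0,0.001,0,0,0,0,0.001,0,0,0,0,0,0,0]' 50
python3 - <<'E'
from h import *
go([.4754,-.276,.2875],14.45)
E
```

```text
t: 25.68
position: [0.4755, -0.2757, 0.3354]
orientation: [3.14, -0.001, 0.25]
force: [0.9, 0.3, -1.6]
grip_width: 0.016
grip_force: 50.0
t: 26.1
position: [0.4752, -0.2755, 0.2958]
orientation: [-3.141, 0.001, 0.251]
force: [0.9, -0.3, -2.1]
grip_width: 0.0157
grip_force: 50.0
t: 26.52
position: [0.4752, -0.2756, 0.2908]
orientation: [3.141, -0.0, 0.251]
force: [0.6, 0.3, -1.0]
grip_width: 0.016
grip_force: 50.0
tool shift mm [0.  0.4 3.3] turn -0.09 | pos [ 0.4752 -0.2756  0.2908] rpy [ 1.7998e+02 -1.0000e-02  1.4360e+01] F [ 0.56  0.29 -0.98] t 26.52 w 0.016 49.99953210353851
```

```bash
python3 -m creep '[0,0,0.001,0,0,0,0,0.001,0,0,0,0,0.001,0,0,0,0,0,0,0]' 50
python3 -m creep '[0,0,0.001,0,0,0,0,0,0,0]' 50
python3 -m creep '[0,0,0.001,0,0,0,0,0,0,0]' 50
```

```text
t: 26.85
position: [0.4752, -0.2756, 0.2876]
orientation: [3.142, -0.0, 0.251]
force: [1.1, -0.4, -1.7]
grip_width: 0.0157
grip_force: 50.0
t: 27.02
position: [0.4752, -0.2755, 0.2875]
orientation: [3.141, -0.0, 0.251]
force: [-2.3, 0.7, 3.2]
grip_width: 0.0159
grip_force: 50.0
t: 27.18
position: [0.4751, -0.2755, 0.2875]
orientation: [3.141, -0.001, 0.251]
force: [-4.1, 2.3, 7.5]
grip_width: 0.0156
grip_force: 50.0
```

Seated (7.5 N on the rim). I ease up 1 mm, open and rise.

```bash
python3 -m creep '[0,0,-0.001,0,0,0,0,0,0,0.04,0,0,0,0,0.06,0,0,0,0,0.06,0,0,0,0,0.06]' 20
python3 -m creep '[0,0,0,0,0.06,0,0,0,0,0.06,0,0,-0.01,0,0.06,0,0,-0.03,0,0.06,0,0,-0.04,0,0.06]' 20
python3 -m creep '[0,0,-0.04,0,0.0878,0,0,0,0,0.0878,0,-0.04,0,0,0.0878,0,0,0,0,0.0878,0,0,0,0,0.0878]' 20
python3 - <<'E'
from h import *
w=cam('wrist');s=cam('scene');go([.4754,-.276,.2875])
u,v=map(int,proj(s,[.475,-.276,.09]));
a=s['image'][v-50:v+50,u-50:u+50,::-1]
u,v=map(int,proj(s,[.507,.26,.03]))
b=s['image'][v-50:v+50,u-50:u+50,::-1]
a,b=[cv2.resize(i,(300,300),interpolation=cv2.INTER_CUBIC) for i in (a,b)]
c=cv2.resize(cv2.resize(w['image'][:,:,::-1],(480,300))[:,140:340],(200,300))
cv2.imwrite('pics/end.png',np.hstack([a,b,c]))
E
```

```text
t: 27.6
position: [0.4752, -0.2756, 0.2863]
orientation: [-3.141, 0.0, 0.251]
force: [-0.5, 0.5, 0.3]
grip_width: 0.0391
grip_force: 0.0
t: 28.02
position: [0.4748, -0.2753, 0.3643]
orientation: [-3.136, 0.005, 0.251]
force: [0.1, -0.7, 0.7]
grip_width: 0.0596
grip_force: 0.0
t: 28.43
position: [0.4651, -0.2357, 0.4075]
orientation: [3.141, -0.001, 0.252]
force: [0.4, 0.3, -0.3]
grip_width: 0.0868
grip_force: 0.0
tool shift mm [ -0.   40.3 119.6] turn None | pos [ 0.4653 -0.2368  0.4071] rpy [ 1.7995e+02 -3.0000e-02  1.4380e+01] F [ 0.28 -0.02  0.8 ] t 28.53 w 0.0879 0.0
```

View pics/end.png

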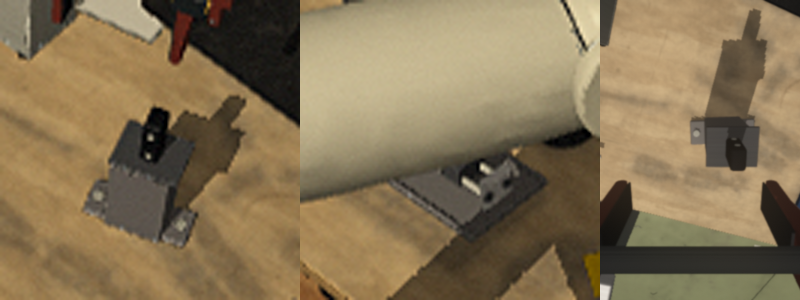

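The rod hangs upright in its holder with the plate flat on the rim at (150,150). The rack's visible end stands flat in the tray at (490,185). Handing in.

```bash
python3 -c "
from bench import env
print(env.finish_job())"
```

```text
the job is handed in; nothing more can be done
None
```

The job is handed in (the call gave no verdict): the rack was hooked, lifted out and stood flat in the tray, the rod hangs back upright in its holder, and the highest contact force I read was about 7.5 N, when the rod was seated on the holder rim.

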